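Park the wick-pin tin heavy end on the riser

ROBOT

A 6-joint arm with a two-finger parallel gripper is mounted at the origin on the work surface; the furniture and walls round the work are solid. World frame = base frame: x ahead of the robot, y to its left, z up, the work surface at z = 0. Lengths are in m, angles in rad, forces in N, time in s.
With the tool pointing down it reaches from about 0.275 to 0.725 m from the base axis. Payload 15.9 kg.
Tool frame: the origin (TCP) lies midway between the tips of the shut fingers; the grasp point (between the pads) lies 19 mm behind it (ctrl.pinch_z is the distance from the TCP to the grasp point, in m); z points along the fingers, y is the line along which they close (so a half turn about z gives the same grasp; the last joint's range is limited). The gripper opens to 85 mm and grips with 20 to 120 N. Pads are 22 mm wide; open, the fingers measure 114 mm over their backs; the gripper's body (76 mm by 85 mm) begins 54 mm behind the grasp point. The pads swing forward as they close: fully open they stand 13 mm farther back than shut.
Start: joints at [-1.315, 0.213, -0.034, 1.323, 0, 1.571], TCP at [0.127, -0.484, 0.231] pointing down, gripper open.
Joint ranges: [-2.98, 2.98], [-0.74, 1.72], [-1.14, 1.35], [-2.1, 2.04], [-1.57, 1.44], [-3.14, 3.14]. Speed limits (rad/s): [1.89, 1.89, 2.39, 2.57, 3.14, 3.14].

INTERFACE

Orientations are given as a rotation vector (axis times angle).
In Python, from rig import ctrl gives the robot as it stands. The module is installed in compiled form; this text tells all that it offers.
- The arm moves only by the tool carry_out, never from a script. Its arguments are lists of equal length, an entry for each row: "grip": the gripper's target within -1 to 1 (fully open at 1, half-way at 0, shut at -1); "slide": the shift along the tool's x, y, z in cm, a list of three; "roll": the turn about the tool's z in rad. A call has exactly 5 rows; each row shifts and turns the commanded pose from where the row before left it, along the tool's axes as they then stand; what a row does not reach is not made up. A row lasts 1/8 s, in which the tool goes at most 62.5 mm and 10.7 degrees, less where a joint would pass 70% of its speed; a pose out of reach is approached as far as the arm can. A call with a gripper value outside its range is refused whole. The fingers move at their own pace and stop on an object; the grip force is fixed at half the most. Time passes only in rows, so rows that do not move let the fingers close, or fill a call up. It gives the time, the measured TCP pose, the force, the opening and the grip force at its end, in the units of the state.
- ctrl.state(): the state, without advancing time (a new reading comes with each control period).
- ctrl.get_image(name): name is "scene" or "side" or "wrist"; returns a dict with "image" (400x640x3 uint8, blue, green, red), "K" (3x3 intrinsics, pixels), "view" (4x4, takes a point from world to camera coordinates). Camera axes: x right, y up, looking along -z (the intrinsics and any distortion apply to the point x, -y, -z); pixel columns grow to the right and rows downward; lengths in m; the calibration is good to about 2 mm. A picture is of the moment at which its call begins. There is no depth.
- ctrl.close_job(): hands the job in; it is judged then, once.
The state is a dict: "time": time; "joint_pos": joint angles; "qd": joint speeds; "joint_efforts": joint torques, N m; "eef_pos": TCP position; "tool_rot": TCP orientation; "force": force on the tool from outside, world axes, zero at the start; "moment": the same for the moment, N m; "width": finger opening in m; "grasp_force": force on a finger pad.
Only numpy, scipy, OpenCV 4.12 (cv2) and the standard library are available. Lean on these libraries where they do the work, as an engineer would, in place of code of your own. Each camera call takes 0.05 s, during which the arm holds its last target. There are 200 camera calls.

TASK

Pick up the long handled tin by its handle and see which end dips: the wick pins inside have all slid to that end. Then set the tin down on the wooden riser, square to its front edge and in the middle of it, so that the heavy half rests level on the board and the light half sticks straight out over the front edge towards the robot. Leave the short handled tin where it is.

Things in the scene. Friction and masses are not known exactly. Their poses are not given: they have to be found in the camera images.
- pin_tin: long closed metal tin, 200 long (x), 46 wide, 45 high, 0.45 kg; origin: centre of underside, z up. Starts flat, its length roughly along world y. Both ends look alike; hidden pins weigh down either one (not told by its axes), balance point 35 mm off the middle. Hung by its handle it turns about the pivot (mid length, 30 mm up) to a stop 20 degrees from level; the heavy end hangs 35 mm low
- pin_tin_grip (a point): centre of the wooden grip of the long tin's upright stirrup handle (58 mm over its arms): a bar 12 mm thick (along the tin's length), 52 long (across the tin), 20 high, its centre mid length, 90 mm above the tin's underside, 45 mm above its lid. Pinched across its 12 mm, it leaves the tin free to tilt about the pivot
- riser_front (a point): the middle of the top front edge of the riser, a fixed plywood step 140 mm wide and 115 mm deep whose top is 60 mm above the table. The point's x axis points from the front edge (on the robot's side) back over the board, y along the edge, z up
- short_tin: the short tin: like the long one but 120 mm long, with the same kind of handle; a bystander at the right. Origin at the centre of its underside

How it is judged:
On the way:
1. the long tin is lifted in the fingers and hangs with one end dipped (its middle over 50 mm up, tilted over 9 degrees) (height (world z) of pin_tin above 0.05 m and angle between pin_tin's own z axis and vertical above 0.157 rad and contact force between pin_tin and the fingers above 1 N), for 0.2 s.
At the end, for the whole second after the job is handed in: the long tin lies at rest, level within 5 degrees, on the riser's top by itself, square to the front edge within 15 degrees, its middle within 25 mm of the front edge and within 30 mm of the edge's middle sideways (with the light half on the board it would tip off) (x of pin_tin in the frame of riser_front between -0.025 and 0.025 m and y of pin_tin in the frame of riser_front between -0.03 and 0.03 m and z of pin_tin in the frame of riser_front between -0.008 and 0.008 m and angle between the x axis of pin_tin and the x axis of riser_front, either way round below 0.26 rad and angle between pin_tin's own z axis and vertical below 0.09 rad and linear speed of pin_tin below 0.02 m/s); the robot touches nothing.
It fails at once if the short tin is moved more than 30 mm (distance of short_tin from where it was at the start of the episode above 0.03 m).
It also fails if it takes over 43 s, if anything falls off the work surface, if the arm or the gripper's body presses on something with over 40 N, if the wrist force passes 120 N, or if a joint passes its speed limit or range.

## Working session

There is one attempt and no reset: what is moved stays moved. The work goes in short steps, Python scripts to look and compute and a tool call to move; the robot and the scene stay as the last step left them, time stands still between calls to the robot, and variables do not carry over. Pictures are saved under pics/ and viewed, at most 10 in all, crops included, and the job is handed in when it is done.

Besides the shell and the picture viewer there is one more tool, called after "Call:" as a command line: name --pt "numbers of a row" for each row, then --argument value for the rest. carry_out: Moves the arm, as the interface text tells. Its arguments: {"type":"object","properties":{"grip":{"type":"array","items":{"type":"number"}},"slide":{"type":"array","items":{"type":"array","items":{"type":"number"}}},"roll":{"type":"array","items":{"type":"number"}}},"required":["grip","slide","roll"]}

```bash
mkdir -p pics
python3 - <<'E'
from rig import ctrl
import cv2,numpy as np
s=ctrl.state();print(s)
a=ctrl.get_image("scene");b=ctrl.get_image("side")
for n,i in(("scene",a),("side",b)):
    cv2.imwrite(f"pics/{n}0.png",i["image"]);print(n,np.array(i["K"]).round(1).tolist(),np.array(i["view"]).round(3).tolist(),[k for k in i])
E
```

```text
{'time': 0.0, 'joint_pos': array([-1.31501212e+00,  2.13364258e-01, -3.50304502e-02,  1.32349097e+00,
        9.91940891e-06,  1.57081518e+00]), 'qd': array([ 0.00144433, -0.00017179,  0.00019508, -0.00011625, -0.00041335,
       -0.00077577]), 'joint_efforts': array([-3.92507762e-03, -6.86146474e+01,  4.87130606e+01,  1.68549089e-02,
       -3.83412589e-04,  1.55647791e-05]), 'eef_pos': array([ 0.12642326, -0.48341878,  0.23082348]), 'tool_rot': array([-3.11486598e+00, -4.00523158e-01,  2.02739348e-04]), 'force': array([0.07033632, 0.10372194, 0.31308677]), 'moment': array([ 0.0102705 , -0.01240176, -0.00405291]), 'grasp_force': 0.0, 'width': 0.08524880050099767}
scene [[395.9, 0.0, 319.4], [0.0, 395.9, 205.2], [0.0, 0.0, 1.0]] [[0.815, -0.579, 0.015, -0.545], [0.343, 0.503, 0.794, -0.12], [-0.467, -0.642, 0.608, -1.14], [0.0, 0.0, 0.0, 1.0]] ['image', 'K', 'view']
side [[435.0, 0.0, 320.9], [0.0, 435.0, 191.8], [0.0, 0.0, 1.0]] [[-0.908, -0.419, 0.018, 0.333], [0.268, -0.546, 0.794, -0.353], [-0.323, 0.725, 0.608, -0.957], [0.0, 0.0, 0.0, 1.0]] ['image', 'K', 'view']
```

View pics/scene0.png

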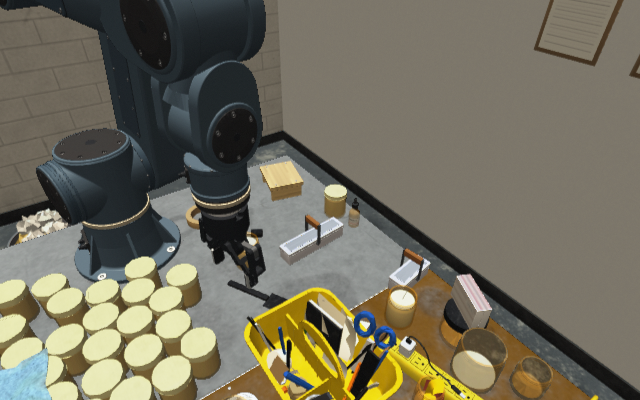

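View pics/side0.png

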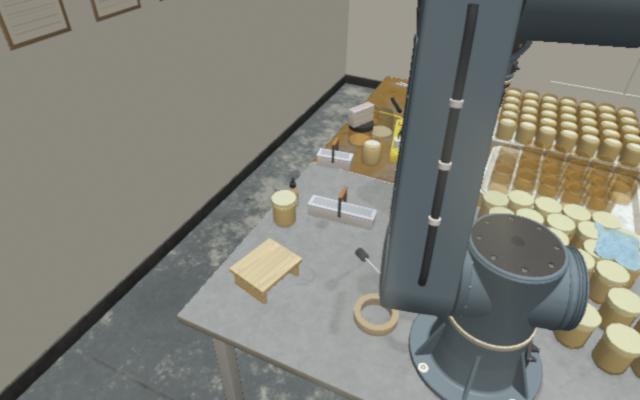

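Scene view: long tin about (312,240) with its grip at (312,221), riser about (281,178), short tin about (408,270). Side view: long tin (342,210), grip (343,194), riser (266,266), short tin (335,157). I'll enlarge both for corner picks.

Run:
```python
import cv2,numpy as np
a=cv2.imread("pics/scene0.png")[155:270,255:355];b=cv2.imread("pics/side0.png")[180:305,225:385]
a=cv2.resize(a,None,fx=4,fy=4,interpolation=cv2.INTER_CUBIC);b=cv2.resize(b,None,fx=2.5*1,fy=2.5,interpolation=cv2.INTER_CUBIC)
o=np.zeros((460,800,3),np.uint8);o[:460,:400]=a;o[:b.shape[0],400:]=b
cv2.imwrite("pics/crop0.png",o)
```

```text
(no output)
```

View pics/crop0.png

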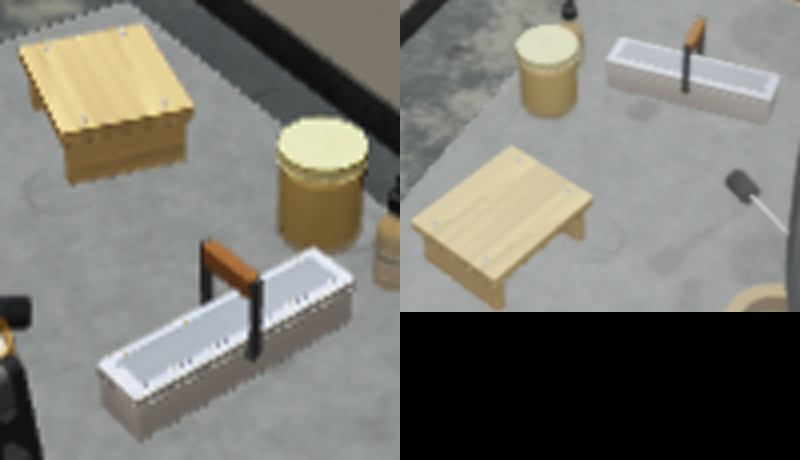

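The crop shows the riser top's four corners, the tin's lid corners and the grip clearly in both views. I'll triangulate the picked corners.

```bash
cat > geo.py <<'E'
import numpy as np,cv2
def ray(im,p):
    K=np.array(im["K"]);V=np.array(im["view"]);d=np.linalg.inv(K)@[p[0],p[1],1];d=np.array([d[0],-d[1],-d[2]])
    R=V[:3,:3];return -R.T@V[:3,3],R.T@d/np.linalg.norm(d)
def tri(im1,p1,im2,p2):
    a,d=ray(im1,p1);b,e=ray(im2,p2);t=np.linalg.lstsq(np.c_[d,-e],b-a,rcond=None)[0]
    P,Q=a+t[0]*d,b+t[1]*e;return (P+Q)/2,np.linalg.norm(P-Q)
def plane(im,p,z):
    a,d=ray(im,p);return a+d*(z-a[2])/d[2]
def proj(im,P):
    c=np.array(im["view"])@np.r_[P,1];q=np.array(im["K"])@[c[0],-c[1],-c[2]];return q[:2]/q[2]
E
python3 - <<'E'
from rig import ctrl
from geo import *
A=ctrl.get_image("scene");B=ctrl.get_image("side")
s=lambda u,v:(255+u/4-.4,155+v/4-.4); d=lambda u,v:(225+(u-400)/2.5-.3,180+v/2.5-.3)
for name,S,D in(("riser",[(20,48),(140,22),(193,112),(65,133)],[(413,222),(513,147),(592,201),(497,280)]),("lid",[(98,368),(318,248),(355,280),(140,400)],[(607,70),(617,38),(778,75),(770,98)]),("grip",[(232,267)],[(697,37)])):
    n=len(S)
    for k in range(n):
        r=[tri(A,s(*S[i]),B,d(*D[(i+k)%n])) for i in range(n)]
        if max(x[1] for x in r)<.03:
            print(name,k,[(x[0].round(4).tolist(),round(x[1],4)) for x in r])
    for p in S: print(plane(A,s(*p),{"riser":.06,"lid":.045,"grip":.09}[name]).round(3),end=' ')
    for p in D: print(plane(B,d(*p),{"riser":.06,"lid":.045,"grip":.09}[name]).round(3),end=' ')
    print()
E
```

```text
riser 3 [([0.4736, 0.0914, 0.0574], np.float64(0.0032)), ([0.5823, 0.0667, 0.0598], np.float64(0.0023)), ([0.5492, -0.0712, 0.0541], np.float64(0.0009)), ([0.4423, -0.0396, 0.0539], np.float64(0.0057))]
[0.474 0.089 0.06 ] [0.584 0.067 0.06 ] [ 0.544 -0.079  0.06 ] [ 0.442 -0.046  0.06 ] [0.581 0.067 0.06 ] [ 0.546 -0.066  0.06 ] [ 0.437 -0.033  0.06 ] [0.471 0.094 0.06 ] 
lid 3 [([0.333, -0.28, 0.0414], np.float64(0.0018)), ([0.5345, -0.2565, 0.0337], np.float64(0.0123)), ([0.5388, -0.3048, 0.0401], np.float64(0.0025)), ([0.3391, -0.3232, 0.0416], np.float64(0.0001))]
[ 0.33  -0.284  0.045] [ 0.533 -0.265  0.045] [ 0.533 -0.31   0.045] [ 0.337 -0.326  0.045] [ 0.522 -0.24   0.045] [ 0.537 -0.3    0.045] [ 0.338 -0.319  0.045] [ 0.333 -0.276  0.045] 
grip 0 [([0.4335, -0.2918, 0.09], np.float64(0.0051))]
[ 0.436 -0.291  0.09 ] [ 0.431 -0.29   0.09 ]
```

Call:
carry_out --grip '[1,1,1,1,1]' --pt "5.75 -1.78 0" --pt "5.75 -1.78 0" --pt "5.75 -1.78 0" --pt "5.75 -1.78 0" --pt "5.75 -1.78 0" --roll '[0,0,0,0,0]'

```text
time: 0.82
eef_pos: [0.3836, -0.3235, 0.2313]
tool_rot: [3.116, 0.401, 0.0]
force: [0.1, -1.4, 1.1]
width: 0.0855
grasp_force: 0.0
```

Call:
carry_out --grip '[1,1,1,1,1]' --pt "0 0 0" --pt "0 0 0" --pt "0 0 0" --pt "0 0 0" --pt "0 0 0" --roll '[-0.18,-0.18,-0.18,-0.18,-0.18]'

```text
time: 1.45
eef_pos: [0.3821, -0.3248, 0.2312]
tool_rot: [-2.626, -1.724, 0.0]
force: [0.7, -0.0, -0.1]
width: 0.0854
grasp_force: 0.0
```

Call:
carry_out --grip '[1,1,1,1,1]' --pt "0 0 0" --pt "0 0 0" --pt "0 0 0" --pt "0 0 0" --pt "0 0 0" --roll '[-0.18,-0.18,-0.155,0,0]'

```text
time: 2.08
eef_pos: [0.3821, -0.3249, 0.2312]
tool_rot: [-2.112, -2.326, 0.0]
force: [-0.7, -0.3, 1.1]
width: 0.0859
grasp_force: 0.0
```

```bash
cat >> geo.py <<'E'
from scipy.spatial.transform import Rotation as Rn
def tool(s):
    R=Rn.from_rotvec(s["tool_rot"]).as_matrix();return s["eef_pos"],R,np.arctan2(R[1,1],R[0,1])
def togo(s,P):
    p,R,_=tool(s);return (R.T@(np.array(P)-p)*100).round(2)
E
python3 - <<'E'
from rig import ctrl
from geo import *
s=ctrl.state();p,R,y=tool(s);print(s["time"],p,y,R.round(3).tolist(),s["joint_pos"].round(3))
print(togo(s,[.4335,-.292,.19]))
A=ctrl.get_image("wrist");cv2.imwrite("pics/wrist1.png",A["image"])
for P in([.4335,-.292,.1],[.535,-.283,.045],[.335,-.302,.045]):print(proj(A,P).round(0))
E
```

```text
2.075 [ 0.38209849 -0.32485265  0.23122656] 0.09641193054756232 [[-0.096, 0.995, -0.0], [0.995, 0.096, 0.0], [0.0, -0.0, -1.0]] [-0.705  0.216 -0.03   1.324  0.     0.77 ]
[2.77 5.43 4.12]
[381. 156.]
[464. 148.]
[281. 148.]
```

View pics/wrist1.png

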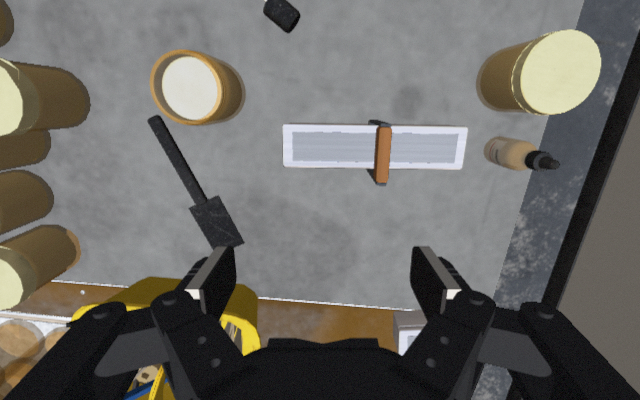

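Wrist view: tin level across the picture from (283,148) to (467,148), grip at (382,155), within a pixel or two of the predictions. The tin lies along world x, not y as the text says. I'm going in to grasp.

Call:
carry_out --grip '[1,1,1,1,1]' --pt "1.4 2.7 0" --pt "1.4 2.7 0" --pt "0 0 4" --pt "0 0 4" --pt "0 0 3" --roll '[0,0,0,0,0]'

```text
time: 2.75
eef_pos: [0.4327, -0.2912, 0.1197]
tool_rot: [-2.109, -2.327, 0.0]
force: [0.4, -0.6, -0.3]
width: 0.0852
grasp_force: 0.0
```

Run:
```python
from rig import ctrl
from geo import *
s=ctrl.state();p,R,y=tool(s);print(p,y)
W=ctrl.get_image("wrist");S=ctrl.get_image("scene");D=ctrl.get_image("side")
for im,n in((W,"wrist2"),):
    cv2.imwrite(f"pics/{n}.png",im["image"])
def orange(im,c):
    h=cv2.cvtColor(im["image"],cv2.COLOR_BGR2HSV);m=cv2.inRange(h,(3,130,60),(15,255,255))
    n,l,st,ce=cv2.connectedComponentsWithStats(m);return [(ce[i].round(1).tolist(),st[i].tolist()) for i in range(1,n) if st[i,4]>25 and np.hypot(*(ce[i]-c))<60]
g=proj(W,[.4335,-.292,.09]);print(g,orange(W,g))
for im in(S,D): q=proj(im,[.4335,-.292,.09]);print(q,orange(im,q))
```

```text
[ 0.43265007 -0.29122217  0.11968312] 0.09789464212589655
[322.40844056 229.05922584] [([327.3, 229.7], [318, 191, 20, 79, 1409])]
[311.95875843 221.96541977] [([311.6, 221.2], [306, 215, 13, 14, 88])]
[342.87384778 193.84636614] []
```

View pics/wrist2.png

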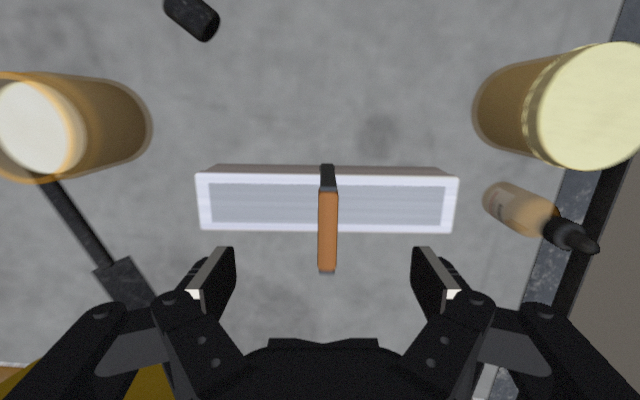

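Wrist view: the grip is centred between the pads at (327,230) and lines up with them, so it needs only a 3 mm shift to the right. I'll descend, close and lift.

Call:
carry_out --grip '[1,1,1,1,-1]' --pt "0 0.3 1.5" --pt "0 0 1.7" --pt "0 0 1.7" --pt "0 0 0" --pt "0 0 0" --roll '[0,0,0,0,0]'

```text
time: 3.52
eef_pos: [0.4366, -0.2917, 0.0732]
tool_rot: [2.107, 2.329, 0.0]
force: [-0.6, -0.5, -0.1]
width: 0.0699
grasp_force: 0.0
```

Call:
carry_out --grip '[-1,-1,-1,-1,-1]' --pt "0 0 0" --pt "0 0 0" --pt "0 0 0" --pt "0 0 0" --pt "0 0 0" --roll '[0,0,0,0,0]'

```text
time: 4.15
eef_pos: [0.4361, -0.2915, 0.0727]
tool_rot: [2.108, 2.329, -0.0]
force: [-1.5, 0.5, 5.9]
width: 0.0114
grasp_force: 58.8
```

Call:
carry_out --grip '[-1,-1,-1,-1,-1]' --pt "0 0 0" --pt "0 0 0" --pt "0 0 0" --pt "0 0 0" --pt "0 0 0" --roll '[0,0,0,0,0]'

```text
time: 4.78
eef_pos: [0.4361, -0.2915, 0.0727]
tool_rot: [2.108, 2.329, -0.0]
force: [-0.3, 0.8, 5.9]
width: 0.0113
grasp_force: 58.8
```

Gripped at 11 mm. Lifting to TCP z of about 0.25.

Call:
carry_out --grip '[-1,-1,-1,-1,-1]' --pt "0 0 -2" --pt "0 0 -2" --pt "0 0 -2" --pt "0 0 -2" --pt "0 0 -2" --roll '[0,0,0,0,0]'

```text
time: 5.4
eef_pos: [0.4357, -0.2911, 0.1726]
tool_rot: [-2.107, -2.329, 0.0]
force: [0.3, -0.2, -3.8]
width: 0.011
grasp_force: 59.1
```

Call:
carry_out --grip '[-1,-1,-1,-1,-1]' --pt "0 0 -3" --pt "0 0 -3" --pt "0 0 -2" --pt "0 0 0" --pt "0 0 0" --roll '[0,0,0,0,0]'

```text
time: 6.02
eef_pos: [0.4357, -0.2911, 0.2511]
tool_rot: [-2.107, -2.329, 0.0]
force: [0.7, 0.0, -3.9]
width: 0.0111
grasp_force: 59.1
```

Run:
```python
from rig import ctrl
from geo import *
W=ctrl.get_image("wrist");S=ctrl.get_image("scene");D=ctrl.get_image("side")
s=ctrl.state();p,R,y=tool(s);print(p,y,s["force"],s["moment"],s["grasp_force"])
q=proj(S,p+[0,0,-.06]);r=proj(D,p+[0,0,-.06]);print(q,r)
def cr(im,c,w):
    u,v=[int(x) for x in c];u=max(u,70);v=max(v,70);return cv2.resize(im["image"][v-70:v+70,u-70:u+70],(400,400),interpolation=cv2.INTER_CUBIC)
cv2.imwrite("pics/hang.png",np.hstack([cr(S,q,0),cr(D,r,0)]))
```

```text
[ 0.43565394 -0.29106133  0.25128127] 0.09998786062321564 [ 0.37676201  0.6773308  -4.41296115] [ 0.01347391  0.13042705 -0.00270233] 59.11286115646362
[312.57155444 191.89301106] [343.80749146 164.60309334]
```

View pics/hang.png

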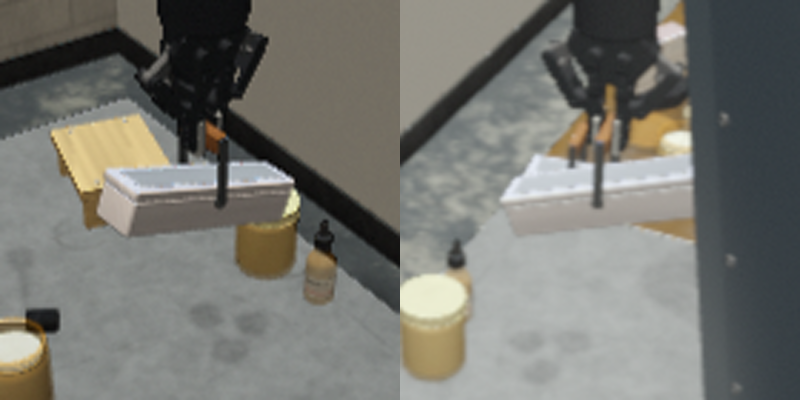

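Both views show the far (+x) end dipped: right end low in the scene view, left end low in the side view. The wrist moment, +0.13 N·m about y, agrees. So no half turn is needed: I'll roll 0.34 rad and carry over to the riser.

Call:
carry_out --grip '[-1,-1,-1,-1,-1]' --pt "0 0 0" --pt "0 0 0" --pt "0 0 0" --pt "2 -0.3 0" --pt "3.5 -0.55 0" --roll '[0.12,0.12,0.1,0,0]'

```text
time: 6.8
eef_pos: [0.4406, -0.2351, 0.2517]
tool_rot: [-2.471, -1.939, 0.0]
force: [0.6, 0.1, -3.7]
width: 0.011
grasp_force: 59.1
```

Call:
carry_out --grip '[-1,-1,-1,-1,-1]' --pt "4 -0.6 0" --pt "4.5 -0.7 0" --pt "4.5 -0.7 0" --pt "4.5 -0.7 0" --pt "4 -0.6 0" --roll '[0,0,0,0,0]'

```text
time: 7.42
eef_pos: [0.4593, -0.017, 0.2521]
tool_rot: [-2.469, -1.942, 0.0]
force: [1.2, -0.7, -4.7]
width: 0.0106
grasp_force: 59.1
```

Call:
carry_out --grip '[-1,-1,-1,-1,-1]' --pt "3 -0.5 0" --pt "1.3 -0.2 0" --pt "0 0 0" --pt "0 0 0" --pt "0 0 0" --roll '[0,0,0,0,0]'

```text
time: 8.05
eef_pos: [0.4633, 0.0235, 0.2523]
tool_rot: [2.472, 1.938, -0.0]
force: [0.3, 0.4, -5.1]
width: 0.0112
grasp_force: 59.1
```

Run:
```python
from rig import ctrl
from geo import *
W=ctrl.get_image("wrist");S=ctrl.get_image("scene");D=ctrl.get_image("side")
s=ctrl.state();p,R,y=tool(s);print(s["time"],p,y,s["moment"],togo(s,[.463,.0245,.251]))
q=proj(S,[.46,.026,.13]);r=proj(D,[.46,.026,.13])
cr=lambda im,c:cv2.resize(im["image"][int(c[1])-65:int(c[1])+65,int(c[0])-65:int(c[0])+65],(400,400),interpolation=cv2.INTER_CUBIC)
cv2.imwrite("pics/over.png",np.hstack([cr(S,q),cr(D,r)]));print(q,r)
cv2.imwrite("pics/wrist3.png",W["image"])
for P in ([.4736,.0914,.06],[.5823,.0667,.06],[.5492,-.0712,.06],[.4423,-.0396,.06]):print(proj(W,P).round(0))
```

```text
8.2 [0.46332571 0.02374748 0.25231032] -0.24077873803467228 [ 0.09892377  0.16656377 -0.05072673] [ 0.07 -0.05  0.13]
[263.45932461 157.99918079] [280.64673964 252.61469933]
[316. 109.]
[420. 107.]
[410. 229.]
[318. 225.]
```

View pics/wrist3.png

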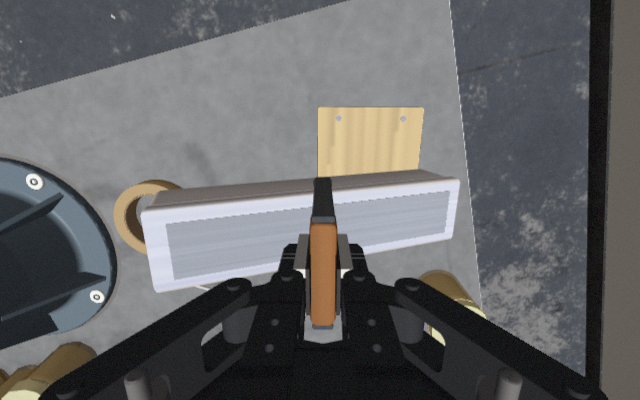

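View pics/over.png

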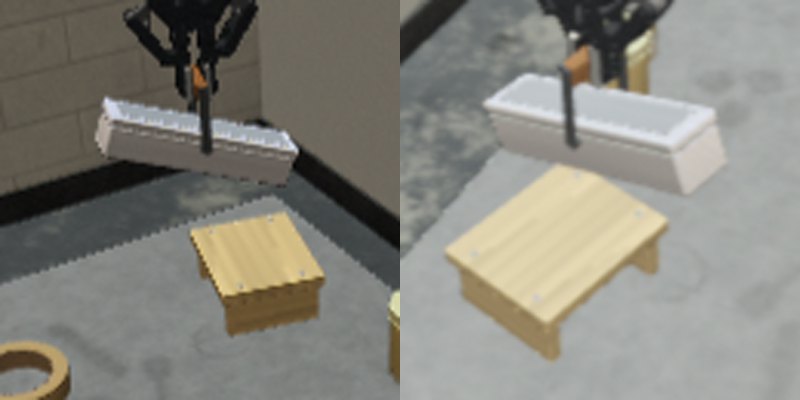

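The riser's near edge is vertical in the wrist view (u≈318, predicted 316), so the tin is square to it. In both other views the heavy end hangs low over the board. I'll lower it gently.

Call:
carry_out --grip '[-1,-1,-1,-1,-1]' --pt "0 0 2" --pt "0 0 2" --pt "0 0 2" --pt "0 0 1.5" --pt "0 0 0.5" --roll '[0,0,0,0,0]'

```text
time: 8.82
eef_pos: [0.463, 0.0241, 0.1716]
tool_rot: [-2.471, -1.939, 0.001]
force: [-0.6, -0.1, -4.3]
width: 0.0113
grasp_force: 59.1
```

Call:
carry_out --grip '[-1,-1,-1,-1,-1]' --pt "0 0 0.5" --pt "0 0 0.5" --pt "0 0 0.5" --pt "0 0 0.5" --pt "0 0 0.5" --roll '[0,0,0,0,0]'

```text
time: 9.45
eef_pos: [0.4633, 0.0243, 0.147]
tool_rot: [-2.471, -1.94, -0.0]
force: [-1.7, 0.5, -1.9]
width: 0.011
grasp_force: 59.5
```

Call:
carry_out --grip '[-1,-1,-1,-1,-1]' --pt "0 0 0.4" --pt "0 0 0.4" --pt "0 0 0.3" --pt "0 0 0.2" --pt "0 0 0" --roll '[0,0,0,0,0]'

```text
time: 10.07
eef_pos: [0.4634, 0.0242, 0.1342]
tool_rot: [2.471, 1.939, -0.0]
force: [-1.6, 0.7, -2.6]
width: 0.011
grasp_force: 59.3
```

Run:
```python
from rig import ctrl
from geo import *
S=ctrl.get_image("scene");D=ctrl.get_image("side")
s=ctrl.state();p,R,y=tool(s);print(s["time"],p,y,s["force"],s["moment"])
q=proj(S,[.46,.026,.1]);r=proj(D,[.46,.026,.1])
cr=lambda im,c:cv2.resize(im["image"][int(c[1])-65:int(c[1])+65,int(c[0])-65:int(c[0])+65],(400,400),interpolation=cv2.INTER_CUBIC)
cv2.imwrite("pics/down.png",np.hstack([cr(S,q),cr(D,r)]))
```

```text
10.175 [0.4634509  0.02421979 0.13441842] -0.23999553213333893 [-0.57600617  0.44663235 -3.23650056] [0.03106782 0.19906552 0.00362971]
```

View pics/down.png

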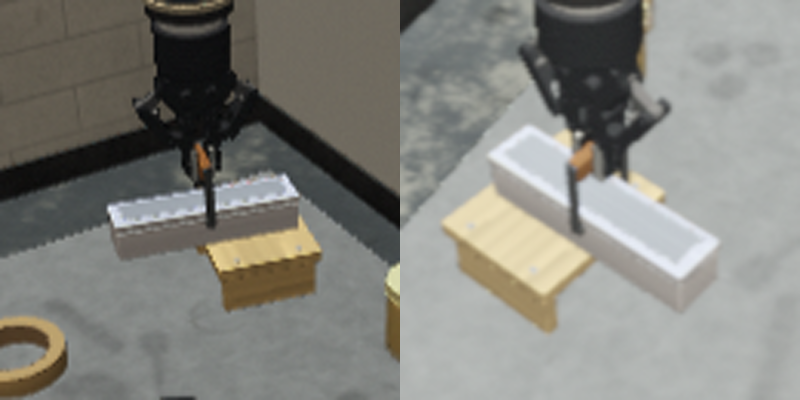

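Both views show the tin nearly level, its far half over the board and centred. The force still shows about 3 N hanging, so I'll lower the last couple of millimetres.

Call:
carry_out --grip '[-1,-1,-1,-1,-1]' --pt "0 0 0.1" --pt "0 0 0.05" --pt "0 0 0" --pt "0 0 0" --pt "0 0 0" --roll '[0,0,0,0,0]'

```text
time: 10.8
eef_pos: [0.4634, 0.0242, 0.1328]
tool_rot: [2.471, 1.94, 0.0]
force: [-0.5, 0.6, -2.2]
width: 0.0113
grasp_force: 59.3
```

Call:
carry_out --grip '[-1,-1,-1,-1,-1]' --pt "0 0 0.1" --pt "0 0 0" --pt "0 0 0" --pt "0 0 0" --pt "0 0 0" --roll '[0,0,0,0,0]'

```text
time: 11.42
eef_pos: [0.4637, 0.0242, 0.1326]
tool_rot: [2.471, 1.939, 0.001]
force: [-4.8, -0.2, 12.9]
width: 0.0113
grasp_force: 61.7
```

The tin is seated (force reversed to +13 N). I'll ease off, open and withdraw straight up.

Call:
carry_out --grip '[-1,0.2,1,1,1]' --pt "0 0 -0.07" --pt "0 0 0" --pt "0 0 0" --pt "0 0 0" --pt "0 0 0" --roll '[0,0,0,0,0]'

```text
time: 12.05
eef_pos: [0.4634, 0.0242, 0.1325]
tool_rot: [2.471, 1.94, 0.0]
force: [0.0, 0.4, -0.2]
width: 0.0817
grasp_force: 0.0
```

Call:
carry_out --grip '[1,1,1,1,1]' --pt "0 0 0" --pt "0 0 -1" --pt "0 0 -3" --pt "0 0 -4" --pt "0 0 -4" --roll '[0,0,0,0,0]'

```text
time: 12.68
eef_pos: [0.4632, 0.0242, 0.2545]
tool_rot: [2.471, 1.939, 0.001]
force: [1.6, 0.2, -0.4]
width: 0.0854
grasp_force: 0.0
```

Run:
```python
from rig import ctrl
from geo import *
S=ctrl.get_image("scene");D=ctrl.get_image("side");W=ctrl.get_image("wrist")
s=ctrl.state();p,R,y=tool(s);print(s["time"],p,y,s["force"],s["width"])
q=proj(S,[.46,.026,.1]);r=proj(D,[.46,.026,.1])
cr=lambda im,c:cv2.resize(im["image"][int(c[1])-65:int(c[1])+65,int(c[0])-65:int(c[0])+65],(400,400),interpolation=cv2.INTER_CUBIC)
w=np.zeros((200,800,3),np.uint8);w[:,:320]=cv2.resize(W["image"],(320,200))
cv2.imwrite("pics/end.png",np.vstack([np.hstack([cr(S,q),cr(D,r)]),w]))
```

```text
12.825 [0.46440995 0.02428711 0.25469957] -0.23999802562779893 [-0.42029756  0.12067976 -1.3065479 ] 0.08521139345940544
```

View pics/end.png

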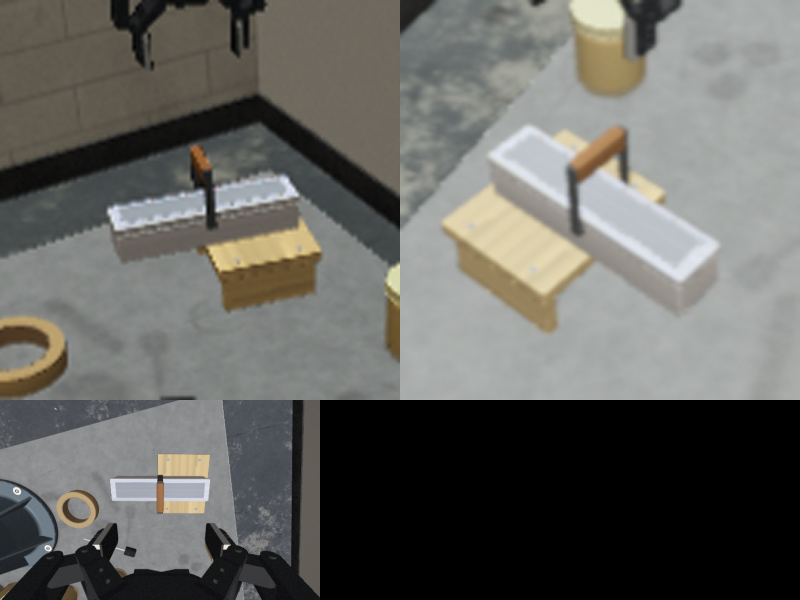

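The tin rests level and square on the board with its handle over the front edge, and the gripper is clear of it. I'm handing in.

```bash
python3 -c "
from rig import ctrl
print(ctrl.close_job())"
```

```text
the job is handed in; nothing more can be done
None
```

I handed the job in at about 13 s: the far (+x) end of the long tin dipped, and it now rests level and square on the riser, heavy half on the board and light half out over the front edge; I never went near the short tin, and no verdict came back.

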